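# Tighten the grinder's burr lock ring with the pin spanner

### The arm

A 6-joint arm with a two-finger parallel gripper is mounted at the origin on the work surface. World frame = base frame: x ahead of the robot, y to its left, z up, the work surface at z = 0. Lengths are in m, angles in degrees, forces in N, time in s.
With the tool pointing down it reaches from about 0.3 to 0.75 m from the base axis. Payload 8.5 kg.
Tool frame: the origin (TCP) lies between the finger pads; the fingertips stand ahead of it and the grasp point (between the pads) lies 8 mm behind it (env.tcp_to_tips is the z of the fingertips in the tool frame, in m); z points along the fingers, x is the direction in which the jaws open and shut, and the axes are right-handed (so a half turn about z gives the same grasp; the last joint's range is limited). The gripper opens to 85 mm and grips with 20 to 120 N. Pads are 22 mm wide; open, the fingers measure 114 mm over their backs; the gripper's body (76 mm by 85 mm) begins 54 mm behind the grasp point. The pads swing forward as they close: fully open they stand 13 mm farther back than shut.
Start: joints at [-79.83, 21.807, 74.336, -0, 83.858, -12.336], TCP at [0.211, -0.508, 0.242] pointing down, gripper open.
Joint ranges: [-178.18, 178.18], [-50.72, 133.34], [12.68, 142.11], [-81.47, 261.47], [9.98, 163.14], [-165.26, 165.26]. Speed limits (degrees/s): [136.94, 136.94, 180, 180, 180, 180].

### API

Orientations are given as a 3x3 rotation matrix whose columns are the frame's x, y, z axes.
In Python, from rig import observe, viewer, env gives the robot as it stands.
- The arm moves only by the tool jog_arm, never from a script. Its arguments are lists of equal length, an entry for each row: "dr": the turn, a rotation vector about the tool's x, y, z in rad, a list of three; "slide": the shift along the tool's x, y, z in m, a list of three; "gripper": the opening, from -1 (shut) to 1 (fully open), so that 0 is half open. In form: {"dr": [[rx, ry, rz], ...], "slide": [[dx, dy, dz], ...], "gripper": [gripper, ...]}. A call has exactly 10 rows; each row shifts and turns the commanded pose from where the row before left it, along the tool's axes as they then stand; what a row does not reach is not made up. A row lasts 1/10 s, in which the tool goes at most 50 mm and 8.59 degrees, less where a joint would pass 70% of its speed; a pose out of reach is approached as far as the arm can. A call is refused whole if a number of a shift passes 0.05 or a number of a turn 0.15, either way. A call with a gripper value outside its range is refused whole. The fingers move at their own pace and stop on an object; "force" is the grip in N (left out, the last holds). Time passes only in rows, so rows that do not move let the fingers close, or fill a call up. It gives the time, the measured TCP pose, the force and the opening at its end, in the units of the state.
- observe(): the state, without advancing time (a new reading comes with each control period).
- viewer.get_image(name): name is "scene" or "top" or "wrist"; returns a dict with "pixels" (420x560x3 uint8, blue, green, red), "camera_matrix" (3x3 intrinsics, pixels), "R" (3x3) and "t" (3): a world point X has camera coordinates R X + t. Camera axes: x right, y down, z forward; pixel columns grow to the right and rows downward; lengths in m; the calibration is good to about 2 mm. A picture is of the moment at which its call begins. There is no depth.
- env.close_job(): hands the job in, once; it reports no verdict.
The state is a dict: "time_s": time; "q": joint angles; "qvel": joint speeds; "joint_efforts": joint torques, N m; "position": TCP position; "tool_rot": TCP orientation; "ft_force": force on the tool from outside, world axes, zero at the start; "wrist_torque": the same for the moment, N m; "grip_width": finger opening in m.
Only numpy, scipy, OpenCV 4.12 (cv2) and the standard library are available. Lean on these libraries where they do the work, as an engineer would, in place of code of your own. Each camera call takes 0.05 s, during which the arm holds its last target.

### The job

The coffee grinder has been cleaned and its burr lock ring is only finger-loose: take the T-handled pin spanner from its pocket in the tool tray, let both pins find holes in the ring with light pressure, and only then turn the ring clockwise until it comes up against its stop, fully home. Never force it: nowhere may the spanner bear on the grinder with more than about 40 N (4 kg). Then put the spanner back in its pocket, standing as it was, and leave the other things on the counter where they are.

Things in the scene. Friction and masses are not known exactly. Their poses are not given: they have to be found in the camera images.
- spanner: T-handled two-pin spanner, about 170 g, standing pins down in its pocket. Origin midway between the two pin tips, at their level; z up the shaft, y along the foot bar and the parallel T handle, x across; the same turned half round. Foot bar 84 (y) x 14 x 10 mm, underside at z = 6.5 mm; below it two 5 mm round-ended steel pins, 6.5 mm long, at y = +33 and -33 mm. Shaft 13 mm thick.
- handle (a point): centre of the spanner's black T handle with red end bands, 50 mm above the pin tips: the place to grip, fingers closing across (spanner x). Handle 96 (y) x 14 (x) x 16 (z) mm, flat-sided; axes as the spanner's
- pin_a (a point): tip of the spanner's pin at y = +33 mm
- pin_b (a point): tip of the spanner's pin at y = -33 mm
- tool_tray: grey plastic tool tray, fixed, 106 (x) x 150 (y) mm, walls 19 mm high. Origin on the counter under the centre of the spanner's pocket, which is 23 (x) x 94 (y) mm and runs along the tray's y. A brush lies in the other compartment, towards +x.
- pocket (a point): on the flat saddle (22 x 44 mm) in the middle of the pocket, 11 mm above the counter; axes as the tray's. The foot bar's underside rests on it, so the standing spanner's pin tips are 4.5 mm above the counter and its handle centre 54.5 mm.
- grinder: grey compact coffee grinder without its hopper, fixed, 195 x 134 mm foot, 225 mm high, chute and switch facing its -x. Origin on the counter under the burr axis. On top a black ribbed collar, 100 mm across, top at 221 mm, holds the brass lock ring (part of the grinder); the ring's top is at 225 mm.
- ring_centre (a point): on the burr axis, level with the brass lock ring's top face; axes as the grinder's. Ring 78 mm outside, 54 inside, 8 thick, with six holes, 7.5 mm wide, 8 deep, every 60 degrees on a circle of 33 mm radius. The pins fit any two opposite holes, fully in when the foot bar lies on the ring. The angle of the holes differs each time and is NOT measured: look, or feel for it.
- lock_ring (a joint): how far the ring is screwed in, rad: 0 = home at a hard stop, negative = still to turn (starts at -0.75 to -0.40); clockwise seen from above raises it. It does not tell where the holes are. Friction of about 0.25 N m: it stays where left, and round pins pressed on it with 8 N or less slide over its face to the next hole without turning it.
- hopper: smoky bean hopper standing upside down on its black lid, 132 mm wide, 146 mm high; leave alone; origin under its centre
- tamper: steel tamper, 58 mm wide, 88 mm high; leave alone; origin under its centre
- portafilter: portafilter, 70 mm steel head with a black handle along its -y, 195 mm long, 48 mm high; leave alone; origin under its head
- pitcher: steel milk pitcher, 84 mm wide, 105 mm high; leave alone; origin under its centre
- cup: white mug, 82 mm wide, 62 mm high; leave alone; origin under its centre
- brush: cleaning brush lying in the tray's other compartment, 124 mm long, 12 mm high; leave alone; origin under its middle
Mind the look-alikes: they are no part of the job. What is shaped like the spanner but turquoise is not meant.

How it is judged (in metres and radians):
On the way, in this order (a step that is already met when the one before it is completed fails the run):
1. both pins are down in two opposite ring holes while the ring is still to be turned (z of each of pin_a, pin_b in the frame of ring_centre below -0.004 m and horizontal distance between pin_a and ring_centre between 0.03 and 0.036 m and horizontal distance between pin_b and ring_centre between 0.03 and 0.036 m and value of joint lock_ring below -0.15 rad), for 0.2 s.
2. the ring is turned home against its stop (within 0.05 rad), both pins still in their holes (value of joint lock_ring above -0.05 rad and z of each of pin_a, pin_b in the frame of ring_centre below -0.003 m), for 0.1 s.
At the end, for the whole second after the job is handed in: the lock ring is home against its stop (within 0.05 rad, 3 degrees); the spanner stands upright (within 0.08 rad) in its pocket, foot bar down on the saddle (within 2.5 mm), within 8 mm of the pocket's centre and 0.15 rad of its direction, released and at rest (value of joint lock_ring above -0.05 rad and horizontal distance between spanner and pocket below 0.008 m and z of spanner in the frame of pocket below -0.004 m and angle between spanner's own z axis and vertical below 0.08 rad and angle between the y axis of spanner and the y axis of tool_tray, either way round below 0.15 rad and linear speed of spanner below 0.01 m/s); the robot touches nothing.
It fails at once if the ring is turned (faster than 0.25 rad/s) without both pins at least 1 mm down in its holes ((velocity of joint lock_ring above 0.25 rad/s or velocity of joint lock_ring below -0.25 rad/s) and z of any of pin_a, pin_b in the frame of ring_centre above -0.001 m).
It fails at once if the spanner bears on the grinder with more than 40 N (contact force between spanner and grinder above 40 N).
It fails at once if a bystander (hopper, tamper, portafilter, pitcher, cup, brush) is shifted by more than 25 mm (distance of any of hopper, tamper, portafilter, pitcher, cup, brush from where it was at the start of the episode above 0.025 m).
It also fails if it takes over 72 s, if anything falls off the work surface, if the arm or the gripper's body presses on something with over 40 N, if the wrist force passes 120 N, or if a joint passes its speed limit or range.

## Working session

There is one attempt and no reset: what is moved stays moved. The work goes in short steps, Python scripts to look and compute and a tool call to move; the robot and the scene stay as the last step left them, time stands still between calls to the robot, and variables do not carry over. Pictures are saved under pics/ and viewed, and the job is handed in when it is done.

Besides the shell and the picture viewer there is one more tool, called after "Call:" by a JSON object that holds its "api" and its "payload", one argument or row to a line. jog_arm: Moves the arm, as the interface text tells. Its arguments: {"type":"object","properties":{"dr":{"type":"array","items":{"type":"array","items":{"type":"number"}}},"slide":{"type":"array","items":{"type":"array","items":{"type":"number"}}},"gripper":{"type":"array","items":{"type":"number"}},"force":{"type":"number"}},"required":["dr","slide","gripper"]}

```bash
ls; mkdir -p pics; python3 - <<'E'
from rig import observe, viewer, env
import cv2
print(observe(), env.tcp_to_tips)
for n in ["scene","top","wrist"]:
    d=viewer.get_image(n); cv2.imwrite(f"pics/{n}0.png",d["pixels"]); print(n,d["camera_matrix"].tolist(),d["R"].tolist(),d["t"].tolist())
E
```

```text
pics
{'time_s': 0.0, 'q': array([-7.98304414e+01,  2.18404630e+01,  7.43856424e+01, -9.29807605e-04,
        8.38580783e+01, -1.23361351e+01]), 'qvel': array([ 0.01610577,  0.03582528, -0.00240044,  0.07830688, -0.0476911 ,
        0.10832682]), 'joint_efforts': array([ 3.59807000e-04, -4.48466206e+01, -2.31276619e+01, -9.42481438e-05,
        4.74857516e-03,  9.46558544e-06]), 'position': array([ 0.2104659 , -0.50782988,  0.24171148]), 'tool_rot': array([[ 3.82776656e-01, -9.23840871e-01, -2.75300762e-04],
       [-9.23839792e-01, -3.82776639e-01,  1.44335070e-03],
       [-1.43880507e-03, -2.98147158e-04, -9.99998920e-01]]), 'ft_force': array([-0.61645348, -0.28849095, -0.23927998]), 'wrist_torque': array([ 0.04779472, -0.00686728,  0.01729848]), 'grip_width': 0.08538537581556156} 0.011
scene [[526.5748163525486, 0.0, 282.8811644883727], [0.0, 526.5748163525486, 203.77552438432204], [0.0, 0.0, 1.0]] [[-0.03224798927896651, 0.9993693820658867, -0.014862885881003691], [0.6243418666751274, 0.008529679481264525, -0.7811046524535395], [-0.7804852981985513, -0.03446857637319787, -0.624223210509449]] [0.06744989770588099, -0.2600765596397919, 2.253899760378063]
top [[383.7716946438257, 0.0, 271.75509336329026], [0.0, 383.7716946438257, 210.0360602006506], [0.0, 0.0, 1.0]] [[0.02855129277090905, -0.9994061693850156, 0.01929073032001809], [-0.9923906292379123, -0.03065271312985057, -0.11925288331340085], [0.119773380522929, -0.015739116015485683, -0.9926764918870401]] [-0.08999279928965198, 0.6396840887310623, 1.0690192956373712]
wrist [[338.6571696499265, 0.0, 280.62166605444787], [0.0, 338.6571696499265, 210.36926546134293], [0.0, 0.0, 1.0]] [[0.38393667640305884, -0.9233586859334583, -0.0011685990808619944], [-0.8827014168797093, -0.3674020322044666, 0.2930084561417701], [-0.2709812487075968, -0.11146516874462134, -0.9561091355099616]] [-0.5491518086496177, -0.038686133772053585, 0.3783727371232388]
```

View pics/scene0.png

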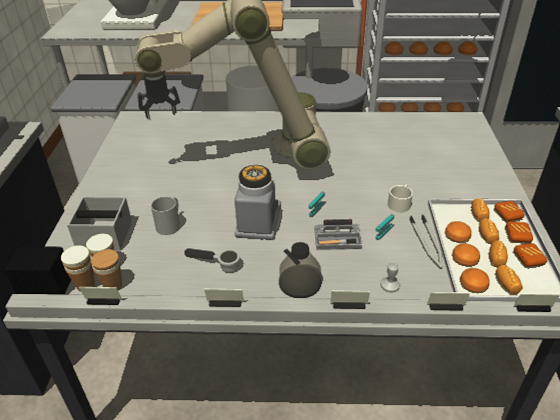

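View pics/top0.png

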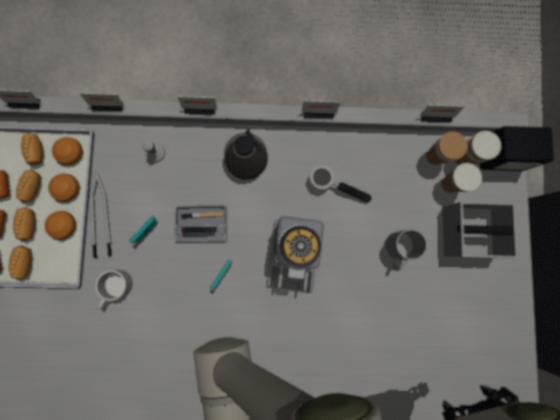

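View pics/wrist0.png

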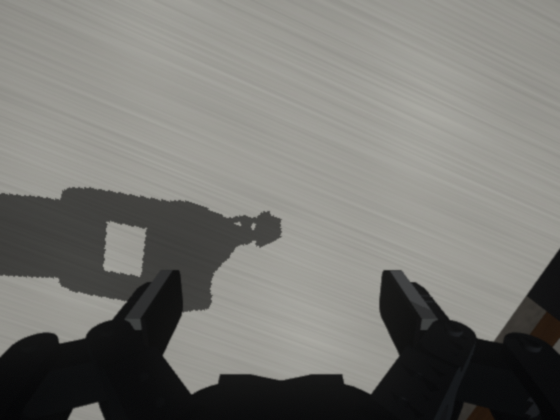

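The candidates are the black T handle in the tray (top 198,231 / scene 338,223) and two turquoise look-alikes (top 143,230 and 221,275). I choose the black one in the tray and check it in a close crop.

```bash
cat > h.py <<'E'
import numpy as np, cv2
from rig import observe, viewer, env
def ray(d,u,v):
    K=np.array(d["camera_matrix"]);R=np.array(d["R"]);t=np.array(d["t"])
    r=R.T@np.linalg.solve(K,[u,v,1.]); return -R.T@t, r
def atz(d,u,v,z):
    o,r=ray(d,u,v); return o+r*(z-o[2])/r[2]
def proj(d,X):
    c=np.array(d["R"])@np.asarray(X,float)+np.array(d["t"]); p=np.array(d["camera_matrix"])@c; return p[:2]/p[2]
E
python3 - <<'E'
from h import *
d=viewer.get_image("top"); im=d["pixels"]
a=cv2.resize(im[195:255,165:245],None,fx=8,fy=8,interpolation=cv2.INTER_CUBIC); cv2.imwrite("pics/t1.png",a)
b=cv2.resize(im[205:300,255:345],None,fx=6,fy=6,interpolation=cv2.INTER_CUBIC); cv2.imwrite("pics/t2.png",b)
e=viewer.get_image("scene"); c=cv2.resize(e["pixels"][150:270,220:380],None,fx=5,fy=5,interpolation=cv2.INTER_CUBIC); cv2.imwrite("pics/t3.png",c)
print(atz(d,198,231,.0625),atz(d,300,245,.225),atz(e,338,222,.0625),atz(e,255,172,.225))
E
```

```text
[0.57384323 0.13400585 0.0625    ] [ 0.53804774 -0.1375139   0.225     ] [0.58989702 0.13574676 0.0625    ] [ 0.53560458 -0.13693911  0.225     ]
```

View pics/t1.png

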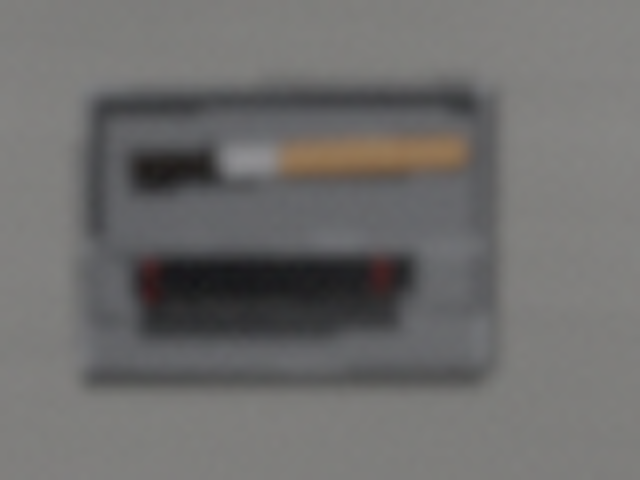

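View pics/t2.png

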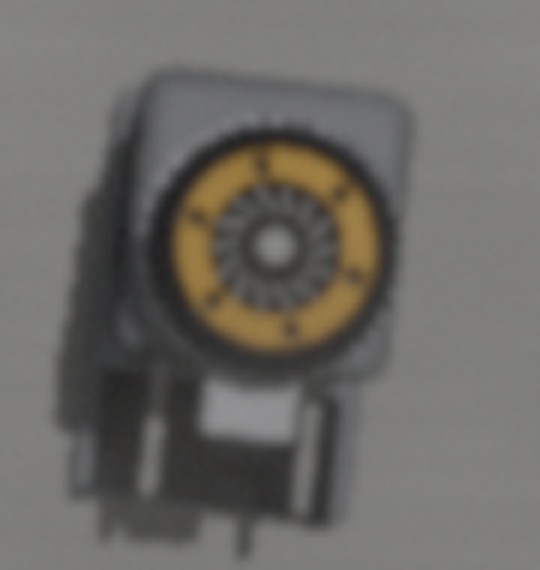

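View pics/t3.png

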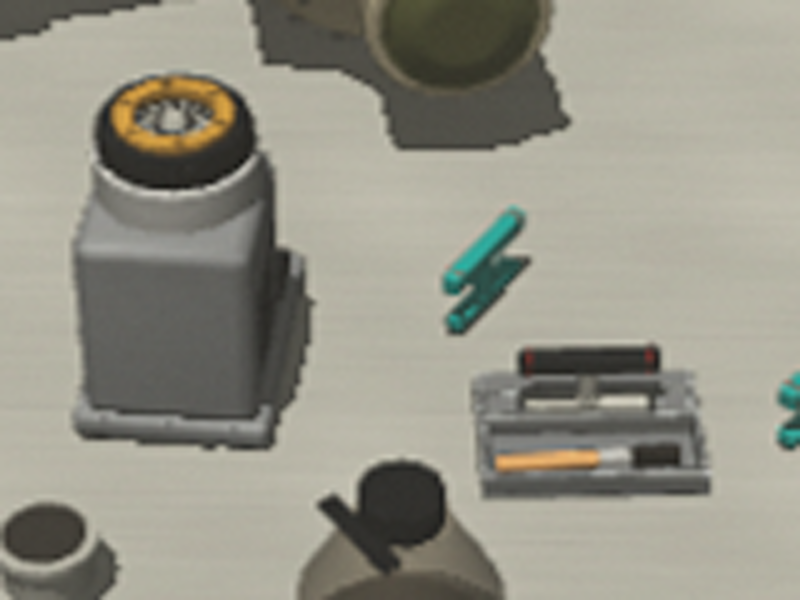

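The crop shows the black handle with red bands in the tray next to the brush, which is the right spanner. The ring is brass with six visible holes. Next I compute the geometry and plan the move.

```bash
cat >> h.py <<'E'
def line(S,tgt,dyaw,n):
    """rows (dr,slide) interpolating linearly in world to tgt, yaw about world z by dyaw (tool down)"""
    R=np.array(S["tool_rot"]);p=np.array(S["position"])
    from scipy.spatial.transform import Rotation as Ro
    d=(np.asarray(tgt)-p)/n
    out=[]
    for i in range(n):
        sl=R.T@d; out.append(np.round(sl,4).tolist())
        R=Ro.from_euler("z",dyaw/n).as_matrix()@R
    return out, -dyaw/n
E
python3 - <<'E'
from h import *
S=observe(); w=viewer.get_image("wrist"); R=np.array(S["tool_rot"])
c=-np.array(w["R"]).T@w["t"]; print("cam in tool",R.T@(c-S["position"]), "cam axis in tool",R.T@np.array(w["R"])[2], R.T@np.array(w["R"])[0])
d=viewer.get_image("top")
T=lambda u,v,z: atz(d,255+(u+.5)/6-.5,205+(v+.5)/6-.5,z)
hs=[T(u,v,.225) for u,v in [(263,165),(341,193),(354,277),(290,331),(212,301),(197,216)]]
m=np.mean(hs,0);print("ring",m)
for h in hs: print(np.hypot(*(h-m)[:2]),np.degrees(np.arctan2((h-m)[1],(h-m)[0])))
P=lambda u,v,z: atz(d,165+(u+.5)/8-.5,195+(v+.5)/8-.5,z)
l,r=P(138,280,.0625),P(412,275,.0625);print("handle",l,r,(l+r)/2,np.linalg.norm(l-r))
E
```

```text
cam in tool [-0.00043725 -0.07456111 -0.13066339] cam axis in tool [4.83328669e-04 2.93248919e-01 9.56036002e-01] [ 9.99999204e-01 -1.25601232e-03 -1.20292573e-04]
ring [ 0.53632198 -0.13901437  0.225     ]
0.032854439281442556 10.328690539868564
0.033655414793378524 -48.917692071141815
0.032928769458678904 -109.39417240800046
0.03340740398550594 -169.48275173657657
0.033255511598568724 131.36470864483616
0.033638581311290244 70.33672734100246
handle [0.57651652 0.17930147 0.0625    ] [0.5811227  0.08389517 0.0625    ] [0.57881961 0.13159832 0.0625    ] 0.09551741773218644
```

Hole radii come out at 33 mm and the handle at 95.5 mm, so the measurements hold. Hole angle is about 10.7° mod 60, and the handle is at (0.579, 0.132). I go over the ring for a look, then to the tray.

```bash
python3 - <<'E'
from h import *
o,r=line(observe(),[.536,-.139,.37],np.radians(70.3),20)
print(r);print(o[:10]);print(o[10:])
E
```

```text
-0.06134832320760068
[[-0.0108, -0.0221, -0.0064], [-0.0094, -0.0227, -0.0064], [-0.008, -0.0233, -0.0064], [-0.0066, -0.0237, -0.0064], [-0.0051, -0.0241, -0.0064], [-0.0036, -0.0243, -0.0064], [-0.0021, -0.0245, -0.0064], [-0.0006, -0.0246, -0.0064], [0.0009, -0.0246, -0.0064], [0.0024, -0.0245, -0.0064]]
[[0.0039, -0.0243, -0.0064], [0.0054, -0.024, -0.0064], [0.0068, -0.0236, -0.0064], [0.0083, -0.0232, -0.0064], [0.0097, -0.0226, -0.0064], [0.011, -0.022, -0.0064], [0.0124, -0.0213, -0.0064], [0.0136, -0.0205, -0.0064], [0.0149, -0.0196, -0.0064], [0.016, -0.0187, -0.0064]]
```

Call:
{"api": "jog_arm", "payload": {
  "dr": [
    [0,0,-0.0613],
    [0,0,-0.0613],
    [0,0,-0.0613],
    [0,0,-0.0613],
    [0,0,-0.0613],
    [0,0,-0.0613],
    [0,0,-0.0613],
    [0,0,-0.0613],
    [0,0,-0.0613],
    [0,0,-0.0613]
  ],
  "slide": [
    [-0.011,-0.022,-0.0064],
    [-0.0094,-0.0227,-0.0064],
    [-0.008,-0.0233,-0.0064],
    [-0.0066,-0.0237,-0.0064],
    [-0.005,-0.024,-0.0064],
    [-0.0036,-0.0243,-0.0064],
    [-0.002,-0.0245,-0.0064],
    [-0.0006,-0.0246,-0.0064],
    [0.0009,-0.0246,-0.0064],
    [0.0024,-0.0245,-0.0064]
  ],
  "gripper": [1,1,1,1,1,1,1,1,1,1]
}}

```text
time_s: 1.35
position: [0.3739, -0.323, 0.3066]
tool_rot: [[0.846, -0.533, 0.0], [-0.533, -0.846, 0.0], [0.0, -0.0, -1.0]]
ft_force: [-0.0, 0.2, -0.0]
grip_width: 0.0854
```

Call:
{"api": "jog_arm", "payload": {
  "dr": [
    [0,0,-0.0613],
    [0,0,-0.0613],
    [0,0,-0.0613],
    [0,0,-0.0613],
    [0,0,-0.0613],
    [0,0,-0.0613],
    [0,0,-0.0613],
    [0,0,-0.0613],
    [0,0,-0.0613],
    [0,0,-0.0613]
  ],
  "slide": [
    [0.0039,-0.0243,-0.0064],
    [0.0054,-0.024,-0.0064],
    [0.0068,-0.0236,-0.0064],
    [0.0083,-0.0232,-0.0064],
    [0.0097,-0.0226,-0.0064],
    [0.011,-0.022,-0.0064],
    [0.0124,-0.0213,-0.0064],
    [0.0136,-0.0205,-0.0064],
    [0.0149,-0.0196,-0.0064],
    [0.016,-0.0187,-0.0064]
  ],
  "gripper": [1,1,1,1,1,1,1,1,1,1]
}}

```text
time_s: 2.35
position: [0.5369, -0.1386, 0.3706]
tool_rot: [[0.999, 0.051, -0.0], [0.051, -0.999, 0.0], [-0.0, -0.0, -1.0]]
ft_force: [0.2, -0.2, 0.7]
grip_width: 0.0853
```

```bash
python3 - <<'E'
from h import *
viewer.get_image("wrist");viewer.get_image("wrist");w=viewer.get_image("wrist");S=observe();print(S["time_s"],S["position"],S["tool_rot"])
cv2.imwrite("pics/w1.png",w["pixels"])
import pickle;pickle.dump((S,w),open("w1.pkl","wb"))
o,r=line(S,[.579,.132,.20],0,15);print(o[0])
E
```

```text
2.5 [ 0.5367605  -0.13868771  0.37027504] [[ 9.98775680e-01  4.94683743e-02  1.47203896e-04]
 [ 4.94683980e-02 -9.98775676e-01 -1.61765539e-04]
 [ 1.39021392e-04  1.68849427e-04 -9.99999976e-01]]
[0.0037, -0.0179, 0.0113]
```

View pics/w1.png

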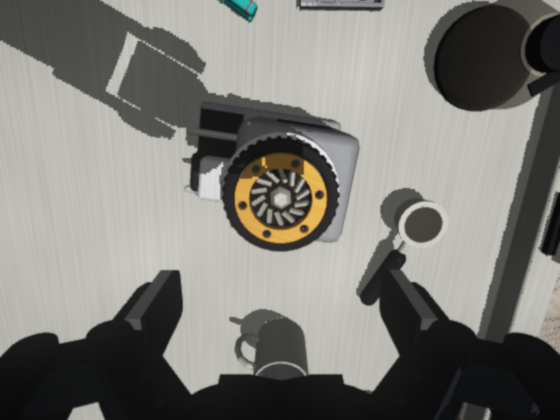

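Wrist view: the ring is at px (281,198) with holes at about (320,195), (304,230), (266,234), (242,205), and two in shadow near (257,167) and (296,163). I continue to the tray.

Call:
{"api": "jog_arm", "payload": {
  "dr": [
    [0,0,0],
    [0,0,0],
    [0,0,0],
    [0,0,0],
    [0,0,0],
    [0,0,0],
    [0,0,0],
    [0,0,0],
    [0,0,0],
    [0,0,0]
  ],
  "slide": [
    [0.0037,-0.018,0.007],
    [0.0037,-0.018,0.007],
    [0.0037,-0.018,0.007],
    [0.0037,-0.018,0.007],
    [0.0037,-0.018,0.007],
    [0.0037,-0.018,0.015],
    [0.0037,-0.018,0.015],
    [0.0037,-0.018,0.015],
    [0.0037,-0.018,0.015],
    [0.0037,-0.018,0.015]
  ],
  "gripper": [1,1,1,1,1,1,1,1,1,1]
}}

```text
time_s: 3.5
position: [0.5642, 0.0419, 0.2595]
tool_rot: [[0.999, 0.046, -0.001], [0.046, -0.999, -0.0], [-0.001, 0.0, -1.0]]
ft_force: [0.4, 0.2, -0.5]
grip_width: 0.0853
```

Call:
{"api": "jog_arm", "payload": {
  "dr": [
    [0,0,0],
    [0,0,0],
    [0,0,0],
    [0,0,0],
    [0,0,0],
    [0,0,0],
    [0,0,0],
    [0,0,0],
    [0,0,0],
    [0,0,0]
  ],
  "slide": [
    [0.0037,-0.018,0.012],
    [0.0037,-0.018,0.012],
    [0.0037,-0.018,0.012],
    [0.0037,-0.018,0.012],
    [0.0037,-0.018,0.012],
    [0,0,0],
    [0,0,0],
    [0,0,0],
    [0,0,0],
    [0,0,0]
  ],
  "gripper": [0.3,0.3,0.3,0.3,0.3,0.3,0.3,0.3,0.3,0.3]
}}

```text
time_s: 4.5
position: [0.5789, 0.1323, 0.2008]
tool_rot: [[0.999, 0.047, 0.001], [0.047, -0.999, -0.0], [0.001, 0.0, -1.0]]
ft_force: [0.5, 0.3, -0.4]
grip_width: 0.0555
```

```bash
python3 - <<'E'
from h import *
import pickle
from scipy.optimize import minimize
S1,w1=pickle.load(open("w1.pkl","rb"))
def fit(d,x0,zr=.225):
    g=cv2.GaussianBlur(cv2.cvtColor(d["pixels"],cv2.COLOR_BGR2GRAY),(0,0),.8).astype(np.float32)
    sat=cv2.cvtColor(d["pixels"],cv2.COLOR_BGR2HSV)
    brass=(((sat[...,0]>10)&(sat[...,0]<30)&(sat[...,1]>110)).astype(np.float32)); brass=cv2.GaussianBlur(brass,(0,0),.8)
    def samp(im,P):
        uv=np.array([proj(d,p) for p in P],np.float32); return cv2.remap(im,uv[:,0].reshape(1,-1),uv[:,1].reshape(1,-1),cv2.INTER_LINEAR).ravel()
    th=np.radians(np.arange(0,360,6))
    def circ(c,r): return np.c_[c[0]+r*np.cos(th),c[1]+r*np.sin(th),0*th+zr]
    def fc(c): return -sum(samp(brass,circ(c,r)).sum() for r in (.029,.031,.036,.0375)) + sum(samp(brass,circ(c,r)).sum() for r in (.0405,.042,.0255,.024))
    b=min((fc((x0[0]+a,x0[1]+e)),a,e) for a in np.arange(-.006,.0061,.0005) for e in np.arange(-.006,.0061,.0005))
    c=np.array([x0[0]+b[1],x0[1]+b[2]])
    def fh(v): 
        t=np.radians(v[2]+60*np.arange(6)); rr=[]
        P=np.c_[v[0]+.033*np.cos(t),v[1]+.033*np.sin(t),0*t+zr]
        t2=t+np.radians(15);Q=np.c_[v[0]+.033*np.cos(t2),v[1]+.033*np.sin(t2),0*t+zr]
        t3=t-np.radians(15);Q3=np.c_[v[0]+.033*np.cos(t3),v[1]+.033*np.sin(t3),0*t+zr]
        return float((samp(g,P)/(.5*(samp(g,Q)+samp(g,Q3))+5)).sum())
    b2=min((fh((c[0]+x,c[1]+y,a)),x,y,a) for a in np.arange(-30,30,.5) for x in np.arange(-.002,.0021,.001) for y in np.arange(-.002,.0021,.001))
    return c,b[0],b2
print("wrist",fit(w1,(.536,-.139)))
d=viewer.get_image("top"); print("top",fit(d,(.536,-.139)))
w=viewer.get_image("wrist");S=observe();print(S["time_s"],S["position"],S["tool_rot"][:,0],S["grip_width"])
pickle.dump((S,w),open("w2.pkl","wb"));cv2.imwrite("pics/w2.png",w["pixels"])
E
```

```text
wrist (array([ 0.537 , -0.1375]), np.float32(-189.38277), (1.6213834285736084, np.float64(0.0), np.float64(0.0), np.float64(11.5)))
top (array([ 0.5365, -0.1385]), np.float32(-140.19266), (4.227401256561279, np.float64(0.0), np.float64(0.0), np.float64(11.0)))
4.6 [0.57883463 0.13258811 0.20059932] [9.98869739e-01 4.75296028e-02 4.26917056e-04] 0.05532781295661155
```

View pics/w2.png

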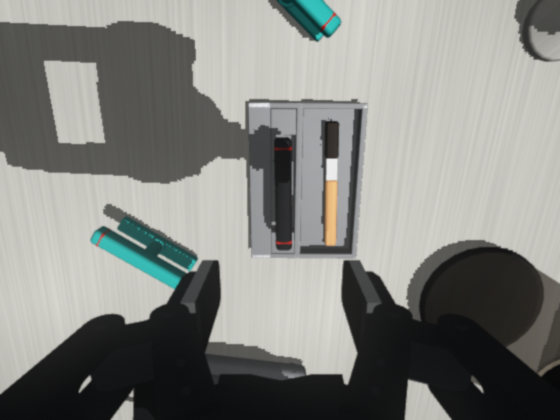

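```bash
python3 - <<'E'
from h import *
import pickle
S,w=pickle.load(open("w2.pkl","rb"))
im=w["pixels"][95:265,240:380]; cv2.imwrite("pics/w2c.png",cv2.resize(im,None,fx=3.5,fy=3.5,interpolation=cv2.INTER_CUBIC))
h=w["pixels"].astype(int)
m=((h.max(2)<75)).astype(np.uint8); m[:,:268]=0;m[:,298:]=0;m[:130]=0;m[256:]=0
hsv=cv2.cvtColor(w["pixels"],cv2.COLOR_BGR2HSV); r=((hsv[...,1]>150)&((hsv[...,0]<8)|(hsv[...,0]>172))); r[:,:268]=0;r[:,298:]=0
ys,xs=np.nonzero(r)
for s in (ys<190,ys>=190): print(xs[s].mean(),ys[s].mean(),s.sum(),xs[s].min(),xs[s].max(),atz(w,xs[s].mean(),ys[s].mean(),.0625))
E
```

```text
283.71875 148.59375 32 275 291 [0.57897491 0.17592889 0.0625    ]
283.61538461538464 242.42307692307693 26 277 290 [0.58295715 0.09654844 0.0625    ]
```

View pics/w2c.png

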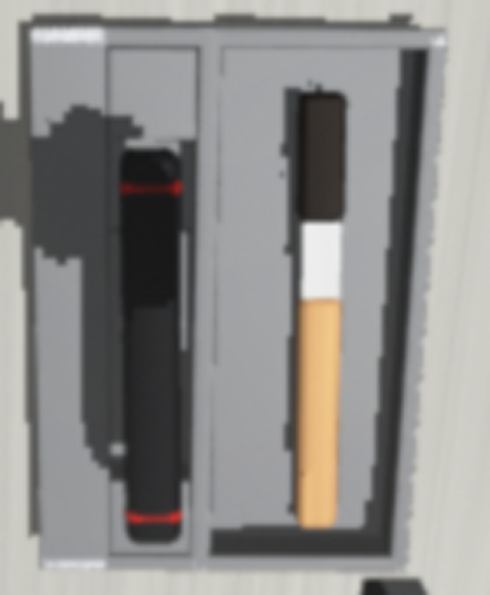

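Call:
{"api": "jog_arm", "payload": {
  "dr": [
    [0,0,0],
    [0,0,0],
    [0,0,0],
    [0,0,0],
    [0,0,0],
    [0,0,0],
    [0,0,0],
    [0,0,0],
    [0,0,0],
    [0,0,0]
  ],
  "slide": [
    [0.0018,-0.0028,0.02],
    [0,0,0.025],
    [0,0,0.025],
    [0,0,0.025],
    [0,0,0.025],
    [0,0,0.02],
    [0,0,0.01],
    [0,0,0.004],
    [0,0,0],
    [0,0,0]
  ],
  "gripper": [0.3,0.3,0.3,0.3,0.3,0.3,0.3,0.3,0.3,0.3]
}}

```text
time_s: 5.6
position: [0.581, 0.1358, 0.0473]
tool_rot: [[0.999, 0.048, 0.002], [0.048, -0.999, 0.0], [0.002, 0.0, -1.0]]
ft_force: [0.2, 0.3, 0.1]
grip_width: 0.0554
```

```bash
python3 - <<'E'
from h import *
w=viewer.get_image("wrist");S=observe();print(S["time_s"],S["position"],S["tool_rot"][:,0],S["grip_width"],S["ft_force"])
cv2.imwrite("pics/w3.png",w["pixels"])
E
```

```text
5.65 [0.58094738 0.13584541 0.04732966] [0.99884605 0.04799413 0.00177136] 0.05546085086494696 [-0.2952099  -0.45971875 -0.28231765]
```

View pics/w3.png

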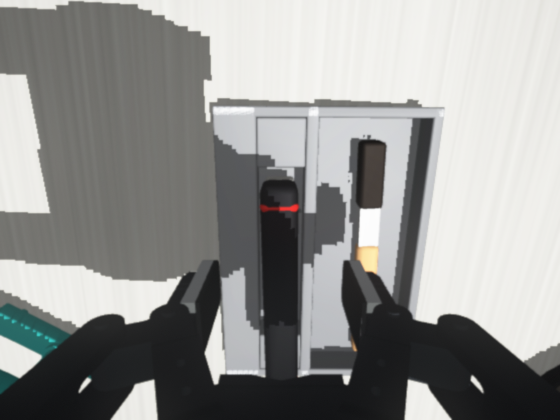

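The handle lies midway between the fingers (px 280; pads at about 200 and 360). I close.

Call:
{"api": "jog_arm", "payload": {
  "dr": [
    [0,0,0],
    [0,0,0],
    [0,0,0],
    [0,0,0],
    [0,0,0],
    [0,0,0],
    [0,0,0],
    [0,0,0],
    [0,0,0],
    [0,0,0]
  ],
  "slide": [
    [0,0,0.0008],
    [0,0,0],
    [0,0,0],
    [0,0,0],
    [0,0,0],
    [0,0,0],
    [0,0,0],
    [0,0,0],
    [0,0,0],
    [0,0,0]
  ],
  "gripper": [0,-0.2,-0.4,-0.6,-0.8,-1,-1,-1,-1,-1],
  "force": 80
}}

```text
time_s: 6.65
position: [0.5807, 0.1358, 0.0458]
tool_rot: [[0.999, 0.048, 0.001], [0.048, -0.999, 0.0], [0.001, 0.0, -1.0]]
ft_force: [0.3, -1.3, 6.4]
grip_width: 0.013
```

```bash
python3 - <<'E'
from h import *
w=viewer.get_image("wrist");S=observe();print(S["time_s"],S["position"],S["tool_rot"],S["grip_width"],S["ft_force"])
cv2.imwrite("pics/w4.png",w["pixels"])
hsv=cv2.cvtColor(w["pixels"],cv2.COLOR_BGR2HSV); r=((hsv[...,1]>150)&((hsv[...,0]<8)|(hsv[...,0]>172))); r[:,:250]=0;r[:,310:]=0;r[320:]=0
ys,xs=np.nonzero(r);print(xs.mean(),ys.mean(),xs.size)
P=atz(w,xs.mean(),ys.mean(),.0625);print(P, S["tool_rot"].T@(P-S["position"]))
E
```

```text
6.7 [0.58067653 0.13581432 0.04579667] [[ 9.98847192e-01  4.79973167e-02  7.37776829e-04]
 [ 4.79973181e-02 -9.98847464e-01  1.59407849e-05]
 [ 7.37691630e-04  1.94889008e-05 -9.99999728e-01]] 0.0126036462665832 [0.45020938 0.73165462 5.91026589]
280.93582887700535 209.2941176470588 187
[0.57853353 0.176275   0.0625    ] [-0.0001862  -0.04051658 -0.01670426]
```

View pics/w4.png

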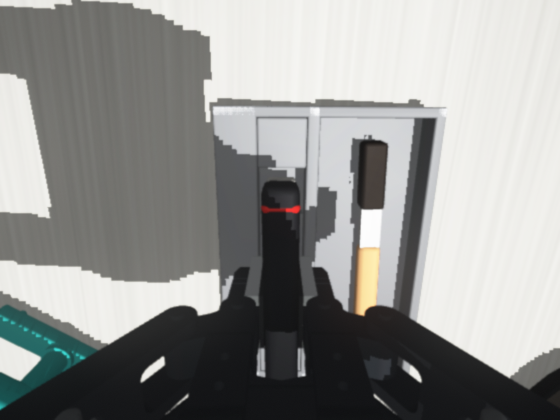

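The grasp is good: opening about 13 mm, and the spanner centre is within 1 mm of the TCP along the handle. I lift straight up.

Call:
{"api": "jog_arm", "payload": {
  "dr": [
    [0,0,0],
    [0,0,0],
    [0,0,0],
    [0,0,0],
    [0,0,0],
    [0,0,0],
    [0,0,0],
    [0,0,0],
    [0,0,0],
    [0,0,0]
  ],
  "slide": [
    [0,0,-0.005],
    [0,0,-0.01],
    [0,0,-0.02],
    [0,0,-0.035],
    [0,0,-0.04],
    [0,0,-0.04],
    [0,0,-0.04],
    [0,0,-0.04],
    [0,0,-0.03],
    [0,0,-0.01]
  ],
  "gripper": [-1,-1,-1,-1,-1,-1,-1,-1,-1,-1]
}}

```text
time_s: 7.7
position: [0.5806, 0.1359, 0.3191]
tool_rot: [[0.999, 0.048, 0.005], [0.048, -0.999, 0.0], [0.005, 0.0, -1.0]]
ft_force: [0.1, 0.6, -1.3]
grip_width: 0.0127
```

```bash
python3 - <<'E'
from h import *
S=observe();print(S["time_s"],S["position"],S["tool_rot"],S["grip_width"],S["ft_force"])
o,r=line(S,[.5368,-.1379,.315],np.radians(-21.45),15);print(r);print(o)
E
```

```text
7.7 [0.58057833 0.13588901 0.31913238] [[ 9.98828785e-01  4.80975700e-02  5.26130335e-03]
 [ 4.80972623e-02 -9.98842640e-01  1.85057285e-04]
 [ 5.26411493e-03  6.82137442e-05 -9.99986142e-01]] 0.01274719665850652 [ 0.09721883  0.56349053 -1.27189094]
0.02495820830351891
[[-0.0038, 0.0181, 0.0003], [-0.0033, 0.0182, 0.0003], [-0.0029, 0.0183, 0.0003], [-0.0024, 0.0183, 0.0003], [-0.002, 0.0184, 0.0003], [-0.0015, 0.0184, 0.0003], [-0.0011, 0.0185, 0.0003], [-0.0006, 0.0185, 0.0003], [-0.0001, 0.0185, 0.0003], [0.0003, 0.0185, 0.0003], [0.0008, 0.0185, 0.0003], [0.0013, 0.0184, 0.0003], [0.0017, 0.0184, 0.0003], [0.0022, 0.0184, 0.0003], [0.0026, 0.0183, 0.0003]]
```

Call:
{"api": "jog_arm", "payload": {
  "dr": [
    [0,0,0.025],
    [0,0,0.025],
    [0,0,0.025],
    [0,0,0.025],
    [0,0,0.025],
    [0,0,0.025],
    [0,0,0.025],
    [0,0,0.025],
    [0,0,0.025],
    [0,0,0.025]
  ],
  "slide": [
    [-0.0038,0.018,0],
    [-0.0033,0.018,0],
    [-0.0029,0.018,0],
    [-0.0024,0.018,0],
    [-0.002,0.018,0],
    [-0.0015,0.018,0],
    [-0.001,0.018,0],
    [-0.0006,0.018,0],
    [-0.0001,0.018,0],
    [0.0003,0.018,0]
  ],
  "gripper": [-1,-1,-1,-1,-1,-1,-1,-1,-1,-1]
}}

```text
time_s: 8.7
position: [0.5509, -0.0438, 0.3141]
tool_rot: [[0.979, -0.202, -0.003], [-0.202, -0.979, 0.001], [-0.003, -0.0, -1.0]]
ft_force: [0.1, 0.4, -2.4]
grip_width: 0.0127
```

Call:
{"api": "jog_arm", "payload": {
  "dr": [
    [0,0,0.025],
    [0,0,0.025],
    [0,0,0.025],
    [0,0,0.025],
    [0,0,0.025],
    [0,0,0],
    [0,0,0],
    [0,0,0],
    [0,0,0],
    [0,0,0]
  ],
  "slide": [
    [0.0008,0.02,0.001],
    [0.0013,0.02,0.001],
    [0.0017,0.02,0.001],
    [0.0022,0.02,0.001],
    [0.0026,0.02,0],
    [0,0,0],
    [0,0,0],
    [0,0,0],
    [0,0,0],
    [0,0,0]
  ],
  "gripper": [-1,-1,-1,-1,-1,-1,-1,-1,-1,-1]
}}

```text
time_s: 9.7
position: [0.535, -0.1416, 0.3115]
tool_rot: [[0.947, -0.32, -0.0], [-0.32, -0.947, 0.0], [-0.0, -0.0, -1.0]]
ft_force: [-0.5, 0.9, -2.3]
grip_width: 0.0127
```

```bash
python3 - <<'E'
from h import *
import pickle
w=viewer.get_image("wrist");S=observe();print(S["time_s"],S["position"],S["tool_rot"],S["grip_width"],S["ft_force"])
cv2.imwrite("pics/w5.png",w["pixels"]);pickle.dump((S,w),open("w5.pkl","wb"))
d=viewer.get_image("top");s=viewer.get_image("scene")
cv2.imwrite("pics/s5.png",cv2.resize(s["pixels"][110:210,195:315],None,fx=5,fy=5,interpolation=cv2.INTER_CUBIC))
pickle.dump((d,s),open("d5.pkl","wb"))
E
```

```text
9.75 [ 0.53503294 -0.14171843  0.31151402] [[ 9.47267484e-01 -3.20443931e-01 -3.20970160e-05]
 [-3.20443929e-01 -9.47267484e-01  5.45422551e-05]
 [-4.78821942e-05 -4.13808108e-05 -9.99999998e-01]] 0.012789984968090065 [ 0.27142374  0.09454058 -0.4607445 ]
```

View pics/w5.png

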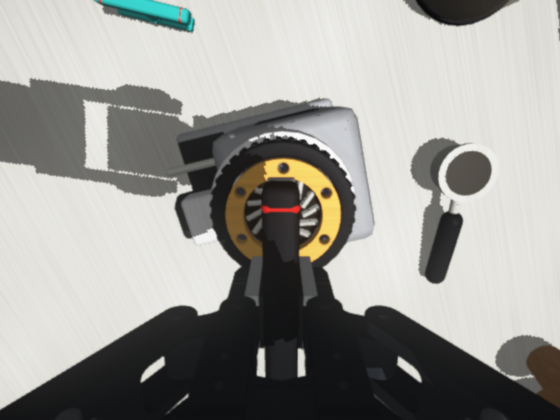

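View pics/s5.png

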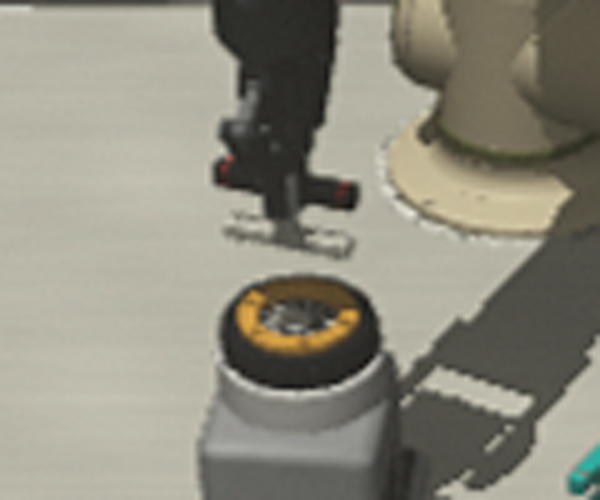

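The wrist view shows five holes at about (283,168), (240,192), (326,191), (324,239) and (240,240), so the handle is nearly in line with one of them. I refine the ring centre from their centroids.

```bash
cat > ring.py <<'E'
from h import *
from scipy.optimize import least_squares
def ringfit(w,pts,S,zr=.225):
    g=cv2.cvtColor(w["pixels"],cv2.COLOR_BGR2GRAY).astype(float); c=[]
    for u,v in pts:
        u0,v0=u,v
        for _ in range(4):
            ui,vi=int(round(u0)),int(round(v0)); p=g[vi-5:vi+6,ui-5:ui+6]
            wt=np.clip(np.percentile(p,60)*.75-p,0,None); 
            if wt.sum()==0: break
            yy,xx=np.mgrid[vi-5:vi+6,ui-5:ui+6]; u0=(wt*xx).sum()/wt.sum(); v0=(wt*yy).sum()/wt.sum()
        c.append((u0,v0))
    H=np.array([atz(w,*q,zr)[:2] for q in c])
    def f(x):
        a=np.arctan2(H[:,1]-x[1],H[:,0]-x[0]); k=np.round((a-x[2])/(np.pi/3)); t=x[2]+k*np.pi/3
        return (H-np.c_[x[0]+.033*np.cos(t),x[1]+.033*np.sin(t)]).ravel()
    r=least_squares(f,[.537,-.138,np.radians(11)])
    return np.round(c,1),r.x[:2],np.degrees(r.x[2]),np.round(r.fun.reshape(-1,2)*1000,1)
E
python3 - <<'E'
from ring import *
import pickle
S,w=pickle.load(open("w5.pkl","rb"))
print(*ringfit(w,[(283,168),(240,192),(326,191),(324,239),(240,240)],S),sep="\n")
S1,w1=pickle.load(open("w1.pkl","rb"))
print(*ringfit(w1,[(320,195),(304,230),(266,234),(242,205)],S1),sep="\n")
hsv=cv2.cvtColor(w["pixels"],cv2.COLOR_BGR2HSV); r=((hsv[...,1]>150)&((hsv[...,0]<8)|(hsv[...,0]>172))); r[:,:250]=0;r[:,310:]=0;r[320:]=0
ys,xs=np.nonzero(r);print(xs.mean(),ys.mean(),xs.size); P=atz(w,xs.mean(),ys.mean(),S["position"][2]+.0167);print(S["tool_rot"].T@(P-S["position"]))
d,s=pickle.load(open("d5.pkl","rb"))
cv2.imwrite("pics/t5.png",cv2.resize(d["pixels"][195:300,250:350],None,fx=6,fy=6,interpolation=cv2.INTER_CUBIC))
E
```

```text
[[284.1 167.7]
 [240.3 190.9]
 [325.6 192. ]
 [323.5 238. ]
 [241.9 236.6]]
[ 0.53775282 -0.13727047]
10.596895303174621
[[-0.1 -0.8]
 [ 0.2 -0.1]
 [-0.7  0.2]
 [-0.2  0.5]
 [ 0.8  0.3]]
[[318.8 194.2]
 [303.6 228.2]
 [266.4 233.2]
 [242.3 204.9]]
[ 0.53720529 -0.1377161 ]
11.240088204185545
[[-0.3 -0.2]
 [-0.2  0.1]
 [ 0.1  0.1]
 [ 0.4 -0.1]]
280.45116279069765 209.16744186046512 215
[-0.00048143 -0.04053814 -0.0166983 ]
```

View pics/t5.png

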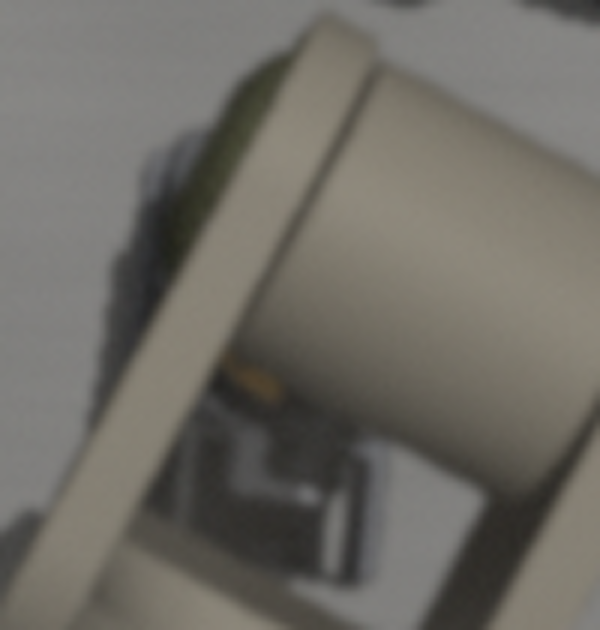

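Call:
{"api": "jog_arm", "payload": {
  "dr": [
    [0,0,0.004],
    [0,0,0],
    [0,0,0],
    [0,0,0],
    [0,0,0],
    [0,0,0],
    [0,0,0],
    [0,0,0],
    [0,0,0],
    [0,0,0]
  ],
  "slide": [
    [0.001,-0.0039,0],
    [0,0,0.01],
    [0,0,0.01],
    [0,0,0.01],
    [0,0,0.008],
    [0,0,0.004],
    [0,0,0],
    [0,0,0],
    [0,0,0],
    [0,0,0]
  ],
  "gripper": [-1,-1,-1,-1,-1,-1,-1,-1,-1,-1]
}}

```text
time_s: 10.85
position: [0.5373, -0.1389, 0.2699]
tool_rot: [[0.946, -0.325, 0.001], [-0.325, -0.946, -0.0], [0.001, 0.0, -1.0]]
ft_force: [0.4, 0.0, -2.0]
grip_width: 0.0122
```

```bash
python3 - <<'E'
from h import *
import pickle
w=viewer.get_image("wrist");S=observe();print(S["time_s"],S["position"],S["tool_rot"],S["grip_width"],S["ft_force"])
cv2.imwrite("pics/w6.png",w["pixels"][100:320,180:380].repeat(3,0).repeat(3,1)[:600]);pickle.dump((S,w),open("w6.pkl","wb"))
s=viewer.get_image("scene")
cv2.imwrite("pics/s6.png",cv2.resize(s["pixels"][130:210,205:305],None,fx=7,fy=7,interpolation=cv2.INTER_CUBIC))
E
```

```text
10.9 [ 0.53724638 -0.13888729  0.26981256] [[ 9.45715995e-01 -3.24993774e-01  5.50805971e-04]
 [-3.24993686e-01 -9.45716154e-01 -2.45187286e-04]
 [ 6.00590446e-04  5.28690757e-05 -9.99999818e-01]] 0.012618828633592262 [ 0.04077997 -0.61375405 -1.15679435]
```

View pics/w6.png

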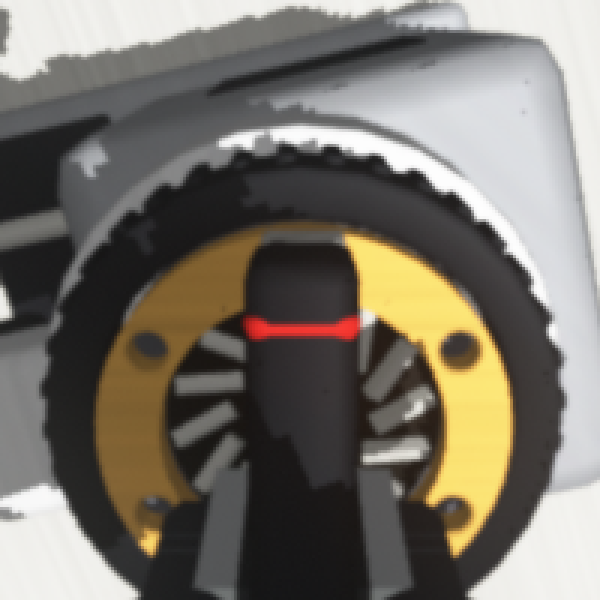

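View pics/s6.png

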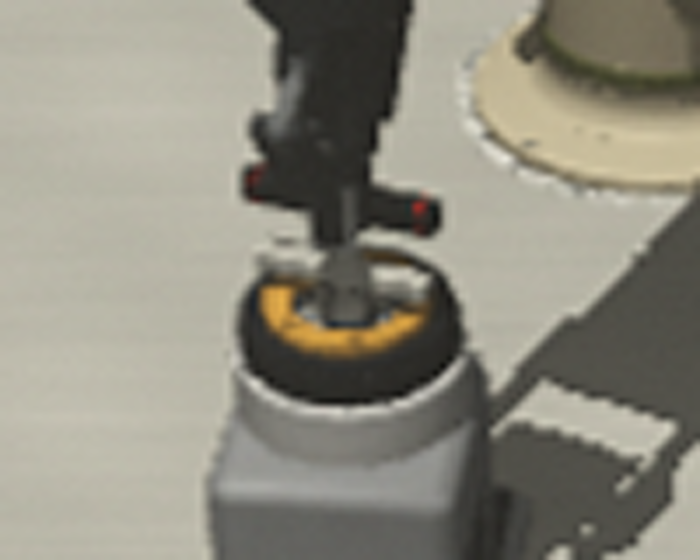

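```bash
python3 - <<'E'
from ring import *
import pickle
S,w=pickle.load(open("w6.pkl","rb"))
r=ringfit(w,[(230,216),(333.3,216.5),(231,270.5),(331.5,271)],S);print(*r,sep="\n")
c=np.array([*r[1],.225]);R=S["tool_rot"];print("ring in tool",R.T@(c-S["position"]),"need yaw",(r[2]+60-90),np.degrees(np.arctan2(R[1,0],R[0,0])))
hsv=cv2.cvtColor(w["pixels"],cv2.COLOR_BGR2HSV); m=((hsv[...,1]>150)&((hsv[...,0]<8)|(hsv[...,0]>172))); m[:,:250]=0;m[:,310:]=0;m[320:]=0
ys,xs=np.nonzero(m);P=atz(w,xs.mean(),ys.mean(),S["position"][2]+.0167);print(R.T@(P-S["position"]))
E
```

```text
[[229.6 214.4]
 [332.  214.8]
 [237.9 273.4]
 [324.7 274.3]]
[ 0.53746631 -0.13814321]
10.94005205098418
[[ 0.9  1.2]
 [-0.4  1.6]
 [ 3.2 -2.4]
 [-3.7 -0.4]]
ring in tool [-6.07481994e-05 -7.77529847e-04  4.48124889e-02] need yaw -19.05994794901582 -18.96519599702073
[-0.00077396 -0.04039669 -0.0167026 ]
```

Aligned within about 1 mm and 0.1°. Descend gently.

Call:
{"api": "jog_arm", "payload": {
  "dr": [
    [0,0,0],
    [0,0,0],
    [0,0,0],
    [0,0,0],
    [0,0,0],
    [0,0,0],
    [0,0,0],
    [0,0,0],
    [0,0,0],
    [0,0,0]
  ],
  "slide": [
    [0,0,0.001],
    [0,0,0.001],
    [0,0,0.001],
    [0,0,0.0005],
    [0,0,0.0005],
    [0,0,0],
    [0,0,0],
    [0,0,0],
    [0,0,0],
    [0,0,0]
  ],
  "gripper": [-1,-1,-1,-1,-1,-1,-1,-1,-1,-1]
}}

```text
time_s: 11.95
position: [0.5372, -0.1389, 0.2655]
tool_rot: [[0.946, -0.325, -0.0], [-0.325, -0.946, -0.0], [-0.0, 0.0, -1.0]]
ft_force: [0.3, 0.1, -2.2]
grip_width: 0.0123
```

Call:
{"api": "jog_arm", "payload": {
  "dr": [
    [0,0,0],
    [0,0,0],
    [0,0,0],
    [0,0,0],
    [0,0,0],
    [0,0,0],
    [0,0,0],
    [0,0,0],
    [0,0,0],
    [0,0,0]
  ],
  "slide": [
    [0,0,0.0004],
    [0,0,0.0004],
    [0,0,0.0004],
    [0,0,0.0004],
    [0,0,0],
    [0,0,0],
    [0,0,0],
    [0,0,0],
    [0,0,0],
    [0,0,0]
  ],
  "gripper": [-1,-1,-1,-1,-1,-1,-1,-1,-1,-1]
}}

```text
time_s: 12.95
position: [0.5372, -0.1388, 0.2639]
tool_rot: [[0.946, -0.325, -0.0], [-0.325, -0.946, -0.0], [0.0, 0.0, -1.0]]
ft_force: [-0.1, 0.4, -1.1]
grip_width: 0.0129
```

Call:
{"api": "jog_arm", "payload": {
  "dr": [
    [0,0,0],
    [0,0,0],
    [0,0,0],
    [0,0,0],
    [0,0,0],
    [0,0,0],
    [0,0,0],
    [0,0,0],
    [0,0,0],
    [0,0,0]
  ],
  "slide": [
    [0,0,0.0004],
    [0,0,0.0004],
    [0,0,0.0004],
    [0,0,0.0004],
    [0,0,0.0004],
    [0,0,0],
    [0,0,0],
    [0,0,0],
    [0,0,0],
    [0,0,0]
  ],
  "gripper": [-1,-1,-1,-1,-1,-1,-1,-1,-1,-1]
}}

```text
time_s: 13.95
position: [0.5372, -0.1389, 0.2619]
tool_rot: [[0.946, -0.325, 0.0], [-0.325, -0.946, -0.0], [0.0, 0.0, -1.0]]
ft_force: [-0.2, 0.0, -1.5]
grip_width: 0.0127
```

Call:
{"api": "jog_arm", "payload": {
  "dr": [
    [0,0,0],
    [0,0,0],
    [0,0,0],
    [0,0,0],
    [0,0,0],
    [0,0,0],
    [0,0,0],
    [0,0,0],
    [0,0,0],
    [0,0,0]
  ],
  "slide": [
    [0,0,0.0004],
    [0,0,0.0004],
    [0,0,0.0004],
    [0,0,0],
    [0,0,0],
    [0,0,0],
    [0,0,0],
    [0,0,0],
    [0,0,0],
    [0,0,0]
  ],
  "gripper": [-1,-1,-1,-1,-1,-1,-1,-1,-1,-1]
}}

```text
time_s: 14.95
position: [0.5372, -0.1389, 0.2607]
tool_rot: [[0.946, -0.325, 0.0], [-0.325, -0.946, -0.0], [0.0, 0.0, -1.0]]
ft_force: [0.1, -0.5, -1.7]
grip_width: 0.0126
```

```bash
python3 - <<'E'
from h import *
import pickle
w=viewer.get_image("wrist");S=observe();print(S["time_s"],S["position"],S["tool_rot"],S["grip_width"],S["ft_force"],S["wrist_torque"])
cv2.imwrite("pics/w7.png",w["pixels"][100:300,180:380].repeat(3,0).repeat(3,1));pickle.dump((S,w),open("w7.pkl","wb"))
s=viewer.get_image("scene")
cv2.imwrite("pics/s7.png",cv2.resize(s["pixels"][130:210,205:305],None,fx=7,fy=7,interpolation=cv2.INTER_CUBIC))
E
```

```text
15.0 [ 0.53716946 -0.13884833  0.26070002] [[ 9.45713558e-01 -3.25001328e-01 -4.96273977e-05]
 [-3.25001328e-01 -9.45713560e-01  1.11929953e-05]
 [-5.05710413e-05  5.54360277e-06 -9.99999999e-01]] 0.01251189868592691 [-0.90730614  0.93002968 -2.39261517] [ 0.03313305  0.0311995  -0.0041372 ]
```

View pics/w7.png

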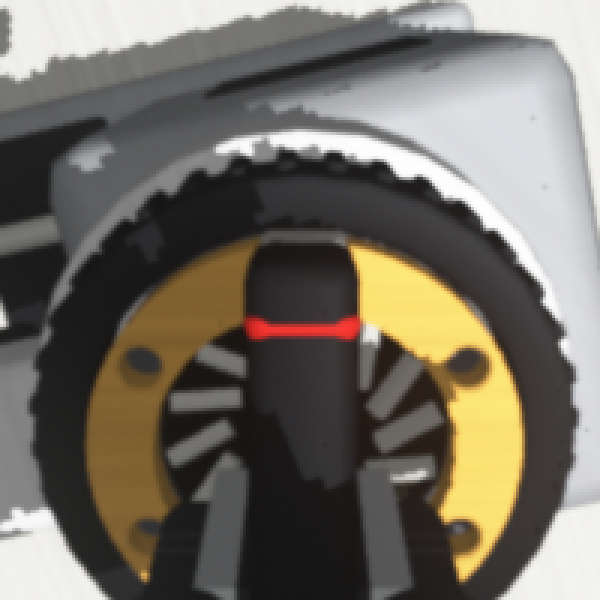

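View pics/s7.png

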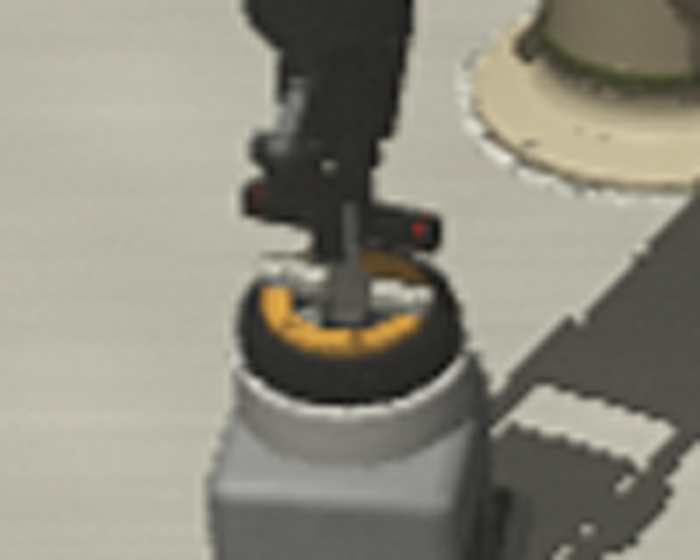

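Both pins are in: tips are about 5.6 mm below the ring top with no force on the wrist, and the foot bar appears seated. Now I turn clockwise.

Call:
{"api": "jog_arm", "payload": {
  "dr": [
    [0,0,0.015],
    [0,0,0.015],
    [0,0,0.015],
    [0,0,0.015],
    [0,0,0.015],
    [0,0,0.015],
    [0,0,0.015],
    [0,0,0.015],
    [0,0,0.015],
    [0,0,0.015]
  ],
  "slide": [
    [0,0,0],
    [0,0,0],
    [0,0,0],
    [0,0,0],
    [0,0,0],
    [0,0,0],
    [0,0,0],
    [0,0,0],
    [0,0,0],
    [0,0,0]
  ],
  "gripper": [-1,-1,-1,-1,-1,-1,-1,-1,-1,-1]
}}

```text
time_s: 16.05
position: [0.5372, -0.1389, 0.2607]
tool_rot: [[0.886, -0.464, -0.0], [-0.464, -0.886, 0.0], [-0.0, 0.0, -1.0]]
ft_force: [0.2, -0.8, -0.3]
grip_width: 0.0129
```

```bash
cat > st.py <<'E'
from h import *
S=observe();R=S["tool_rot"];print(S["time_s"],S["position"].round(4),"yaw",np.degrees(np.arctan2(R[1,0],R[0,0])),S["grip_width"],"F",S["ft_force"].round(2),"T",S["wrist_torque"].round(3),"q",S["q"].round(1),S["joint_efforts"].round(2))
E
python3 st.py
```

```text
16.05 [ 0.5372 -0.1389  0.2607] yaw -27.632533140748155 0.012888533075275451 F [ 0.23 -0.77 -0.3 ] T [-0.022 -0.025  0.282] q [-26.7  21.6  71.6  -0.   86.8   0.9] [-2.600e-01 -4.607e+01 -2.421e+01  1.000e-02  1.000e-02  5.000e-02]
```

Torque 0.28 N m matches the ring friction, so it is turning. Continue.

Call:
{"api": "jog_arm", "payload": {
  "dr": [
    [0,0,0.015],
    [0,0,0.015],
    [0,0,0.015],
    [0,0,0.015],
    [0,0,0.015],
    [0,0,0.015],
    [0,0,0.015],
    [0,0,0.015],
    [0,0,0.015],
    [0,0,0.015]
  ],
  "slide": [
    [0,0,0],
    [0,0,0],
    [0,0,0],
    [0,0,0],
    [0,0,0],
    [0,0,0],
    [0,0,0],
    [0,0,0],
    [0,0,0],
    [0,0,0]
  ],
  "gripper": [-1,-1,-1,-1,-1,-1,-1,-1,-1,-1]
}}

```text
time_s: 17.05
position: [0.5371, -0.1388, 0.2608]
tool_rot: [[0.807, -0.591, 0.0], [-0.591, -0.807, 0.0], [-0.0, -0.0, -1.0]]
ft_force: [-0.1, 0.1, -1.5]
grip_width: 0.0125
```

```bash
python3 st.py
```

```text
17.05 [ 0.5371 -0.1388  0.2608] yaw -36.22685579703368 0.012514909513677687 F [-0.11  0.1  -1.46] T [0.112 0.066 0.284] q [-26.7  21.6  71.6   0.   86.8   9.5] [ -0.44 -45.93 -24.37  -0.05  -0.14   0.05]
```

Call:
{"api": "jog_arm", "payload": {
  "dr": [
    [0,0,0.01],
    [0,0,0.01],
    [0,0,0.01],
    [0,0,0.01],
    [0,0,0.01],
    [0,0,0.01],
    [0,0,0.01],
    [0,0,0.01],
    [0,0,0.01],
    [0,0,0]
  ],
  "slide": [
    [0,0,0],
    [0,0,0],
    [0,0,0],
    [0,0,0],
    [0,0,0],
    [0,0,0],
    [0,0,0],
    [0,0,0],
    [0,0,0],
    [0,0,0]
  ],
  "gripper": [-1,-1,-1,-1,-1,-1,-1,-1,-1,-1]
}}

```text
time_s: 18.05
position: [0.5372, -0.1388, 0.2607]
tool_rot: [[0.751, -0.66, -0.0], [-0.66, -0.751, 0.0], [-0.0, 0.0, -1.0]]
ft_force: [-0.2, 1.2, -1.7]
grip_width: 0.0129
```

```bash
python3 st.py
```

```text
18.05 [ 0.5372 -0.1388  0.2607] yaw -41.33448988560261 0.012855619352926298 F [-0.23  1.24 -1.7 ] T [0.233 0.15  0.216] q [-26.7  21.6  71.6   0.   86.8  14.6] [ -0.59 -45.88 -24.55  -0.12  -0.27   0.32]
```

Call:
{"api": "jog_arm", "payload": {
  "dr": [
    [0,0,0.004],
    [0,0,0.004],
    [0,0,0.004],
    [0,0,0.004],
    [0,0,0.004],
    [0,0,0.004],
    [0,0,0.004],
    [0,0,0.004],
    [0,0,0.004],
    [0,0,0.004]
  ],
  "slide": [
    [0,0,0],
    [0,0,0],
    [0,0,0],
    [0,0,0],
    [0,0,0],
    [0,0,0],
    [0,0,0],
    [0,0,0],
    [0,0,0],
    [0,0,0]
  ],
  "gripper": [-1,-1,-1,-1,-1,-1,-1,-1,-1,-1]
}}

```text
time_s: 19.05
position: [0.5372, -0.1388, 0.2607]
tool_rot: [[0.724, -0.69, -0.0], [-0.69, -0.724, 0.0], [-0.0, -0.0, -1.0]]
ft_force: [0.4, 1.3, -1.7]
grip_width: 0.0123
```

```bash
python3 st.py
```

```text
19.05 [ 0.5372 -0.1388  0.2607] yaw -43.62202434450105 0.0123196205132836 F [ 0.36  1.3  -1.72] T [0.211 0.148 0.234] q [-26.7  21.6  71.6   0.   86.8  16.9] [ -0.74 -45.87 -24.67  -0.16  -0.34   0.2 ]
```

Call:
{"api": "jog_arm", "payload": {
  "dr": [
    [0,0,0.004],
    [0,0,0.004],
    [0,0,0.004],
    [0,0,0.004],
    [0,0,0.004],
    [0,0,0.004],
    [0,0,0.004],
    [0,0,0.004],
    [0,0,0.004],
    [0,0,0.004]
  ],
  "slide": [
    [0,0,0],
    [0,0,0],
    [0,0,0],
    [0,0,0],
    [0,0,0],
    [0,0,0],
    [0,0,0],
    [0,0,0],
    [0,0,0],
    [0,0,0]
  ],
  "gripper": [-1,-1,-1,-1,-1,-1,-1,-1,-1,-1]
}}

```text
time_s: 20.05
position: [0.5372, -0.1389, 0.2607]
tool_rot: [[0.696, -0.718, -0.0], [-0.718, -0.696, 0.0], [-0.0, -0.0, -1.0]]
ft_force: [-0.8, 1.4, -2.4]
grip_width: 0.0127
```

```bash
python3 st.py
```

```text
20.05 [ 0.5372 -0.1389  0.2607] yaw -45.91365394471729 0.012745115453931246 F [-0.82  1.37 -2.43] T [0.254 0.216 0.225] q [-26.7  21.6  71.6   0.   86.8  19.2] [ -0.83 -45.88 -24.75  -0.2   -0.39   0.2 ]
```

Call:
{"api": "jog_arm", "payload": {
  "dr": [
    [0,0,0.005],
    [0,0,0.005],
    [0,0,0.005],
    [0,0,0.005],
    [0,0,0.005],
    [0,0,0.005],
    [0,0,0.005],
    [0,0,0.005],
    [0,0,0.005],
    [0,0,0.005]
  ],
  "slide": [
    [0,0,0],
    [0,0,0],
    [0,0,0],
    [0,0,0],
    [0,0,0],
    [0,0,0],
    [0,0,0],
    [0,0,0],
    [0,0,0],
    [0,0,0]
  ],
  "gripper": [-1,-1,-1,-1,-1,-1,-1,-1,-1,-1]
}}

```text
time_s: 21.05
position: [0.5372, -0.1388, 0.2607]
tool_rot: [[0.659, -0.752, -0.0], [-0.752, -0.659, 0.0], [-0.0, -0.0, -1.0]]
ft_force: [-2.2, 1.8, -0.7]
grip_width: 0.0129
```

```bash
python3 st.py
```

```text
21.05 [ 0.5372 -0.1388  0.2607] yaw -48.78188975603544 0.012867277044932108 F [-2.21  1.8  -0.72] T [0.367 0.197 0.294] q [-26.7  21.6  71.6   0.   86.8  22.1] [ -0.92 -45.87 -24.83  -0.24  -0.44   0.19]
```

Call:
{"api": "jog_arm", "payload": {
  "dr": [
    [0,0,0.005],
    [0,0,0.005],
    [0,0,0.005],
    [0,0,0.005],
    [0,0,0.005],
    [0,0,0.005],
    [0,0,0.005],
    [0,0,0.005],
    [0,0,0.005],
    [0,0,0.005]
  ],
  "slide": [
    [-0.0001,0,0],
    [-0.0001,0,0],
    [-0.0001,0,0],
    [0,0,0],
    [0,0,0],
    [0,0,0],
    [0,0,0],
    [0,0,0],
    [0,0,0],
    [0,0,0]
  ],
  "gripper": [-1,-1,-1,-1,-1,-1,-1,-1,-1,-1]
}}

```text
time_s: 22.05
position: [0.537, -0.1387, 0.2608]
tool_rot: [[0.62, -0.784, 0.0], [-0.784, -0.62, -0.0], [0.0, -0.0, -1.0]]
ft_force: [-0.0, -0.9, -2.4]
grip_width: 0.0127
```

```bash
python3 st.py
```

```text
22.05 [ 0.537  -0.1387  0.2608] yaw -51.649923444989874 0.012741750584694735 F [-0.02 -0.89 -2.36] T [-0.096 -0.133  0.244] q [-26.7  21.6  71.6  -0.   86.8  24.9] [ -0.19 -46.41 -24.1    0.     0.21   0.18]
```

Lateral load relieved; total turn is 0.57 rad. Continue.

Call:
{"api": "jog_arm", "payload": {
  "dr": [
    [0,0,0.005],
    [0,0,0.005],
    [0,0,0.005],
    [0,0,0.005],
    [0,0,0.005],
    [0,0,0.005],
    [0,0,0.005],
    [0,0,0.005],
    [0,0,0.005],
    [0,0,0.005]
  ],
  "slide": [
    [0,0,0],
    [0,0,0],
    [0,0,0],
    [0,0,0],
    [0,0,0],
    [0,0,0],
    [0,0,0],
    [0,0,0],
    [0,0,0],
    [0,0,0]
  ],
  "gripper": [-1,-1,-1,-1,-1,-1,-1,-1,-1,-1]
}}

```text
time_s: 23.05
position: [0.537, -0.1387, 0.2607]
tool_rot: [[0.58, -0.814, 0.0], [-0.814, -0.58, -0.0], [0.0, -0.0, -1.0]]
ft_force: [1.0, 0.3, -1.6]
grip_width: 0.0127
```

```bash
python3 st.py
```

```text
23.05 [ 0.537  -0.1387  0.2607] yaw -54.51442271395325 0.012741827644409549 F [ 0.96  0.27 -1.64] T [-0.108 -0.208  0.276] q [-26.7  21.6  71.6  -0.   86.8  27.8] [-4.000e-02 -4.636e+01 -2.385e+01  6.000e-02  3.500e-01  1.800e-01]
```

Call:
{"api": "jog_arm", "payload": {
  "dr": [
    [0,0,0.005],
    [0,0,0.005],
    [0,0,0.005],
    [0,0,0.005],
    [0,0,0.005],
    [0,0,0.005],
    [0,0,0.005],
    [0,0,0.005],
    [0,0,0.005],
    [0,0,0.005]
  ],
  "slide": [
    [0,0,0],
    [0,0,0],
    [0,0,0],
    [0,0,0],
    [0,0,0],
    [0,0,0],
    [0,0,0],
    [0,0,0],
    [0,0,0],
    [0,0,0]
  ],
  "gripper": [-1,-1,-1,-1,-1,-1,-1,-1,-1,-1]
}}

```text
time_s: 24.05
position: [0.537, -0.1386, 0.2607]
tool_rot: [[0.539, -0.842, -0.0], [-0.842, -0.539, -0.0], [-0.0, 0.0, -1.0]]
ft_force: [0.9, -0.4, -2.7]
grip_width: 0.0126
```

```bash
python3 st.py
```

```text
24.05 [ 0.537  -0.1386  0.2607] yaw -57.35310224937566 0.012620495715230468 F [ 0.92 -0.39 -2.66] T [-0.149 -0.2    0.765] q [-26.7  21.6  71.6  -0.   86.8  30.6] [ -0.44 -46.27 -23.76   0.1    0.37   0.62]
```

Torque jumped from 0.28 to 0.77 N m after about 0.67 rad, so this is the stop. I hold a moment, back off about 0.04 rad to mid-clearance, and look.

Call:
{"api": "jog_arm", "payload": {
  "dr": [
    [0,0,0],
    [0,0,0],
    [0,0,0],
    [0,0,-0.01],
    [0,0,-0.01],
    [0,0,-0.01],
    [0,0,-0.01],
    [0,0,0],
    [0,0,0],
    [0,0,0]
  ],
  "slide": [
    [0,0,0],
    [0,0,0],
    [0,0,0],
    [0,0,0],
    [0,0,0],
    [0,0,0],
    [0,0,0],
    [0,0,0],
    [0,0,0],
    [0,0,0]
  ],
  "gripper": [-1,-1,-1,-1,-1,-1,-1,-1,-1,-1]
}}

```text
time_s: 25.05
position: [0.5369, -0.1386, 0.2607]
tool_rot: [[0.573, -0.82, -0.0], [-0.82, -0.573, 0.0], [-0.0, 0.0, -1.0]]
ft_force: [0.3, 0.5, -1.7]
grip_width: 0.0126
```

```bash
python3 st.py
```

```text
25.05 [ 0.5369 -0.1386  0.2607] yaw -55.07173331214099 0.012561840486361388 F [ 0.32  0.49 -1.73] T [0.012 0.022 0.021] q [-26.7  21.6  71.6  -0.   86.8  28.4] [-1.000e-02 -4.604e+01 -2.422e+01 -0.000e+00  0.000e+00  0.000e+00]
```

Unloaded. I lift out and check the hole angle.

Call:
{"api": "jog_arm", "payload": {
  "dr": [
    [0,0,0],
    [0,0,0],
    [0,0,0],
    [0,0,0],
    [0,0,0],
    [0,0,0],
    [0,0,0],
    [0,0,0],
    [0,0,0],
    [0,0,0]
  ],
  "slide": [
    [0,0,-0.001],
    [0,0,-0.0015],
    [0,0,-0.002],
    [0,0,-0.0025],
    [0,0,-0.004],
    [0,0,-0.01],
    [0,0,-0.015],
    [0,0,-0.015],
    [0,0,-0.005],
    [0,0,0]
  ],
  "gripper": [-1,-1,-1,-1,-1,-1,-1,-1,-1,-1]
}}

```text
time_s: 26.05
position: [0.5371, -0.1387, 0.3176]
tool_rot: [[0.573, -0.82, 0.002], [-0.82, -0.573, -0.001], [0.002, -0.001, -1.0]]
ft_force: [-0.0, 0.1, -2.5]
grip_width: 0.0128
```

```bash
python3 st.py; python3 - <<'E'
from h import *
import pickle
w=viewer.get_image("wrist");S=observe();pickle.dump((S,w),open("w8.pkl","wb"))
cv2.imwrite("pics/w8.png",w["pixels"][100:300,180:380].repeat(3,0).repeat(3,1))
o,r=line(S,[.5806,.1358,.315],np.radians(55.07+2.75),20);print(r);print(o[:10]);print(o[10:])
E
```

```text
26.05 [ 0.5371 -0.1387  0.3176] yaw -55.05779585046432 0.012820980413438866 F [-0.01  0.12 -2.53] T [-0.011 -0.001  0.013] q [-26.7  19.9  64.9  -0.   95.1  28.4] [-1.000e-02 -4.614e+01 -2.588e+01 -0.000e+00  1.600e-01  0.000e+00]
-0.05045746867515607
[[-0.01, -0.0096, 0.0001], [-0.0095, -0.0101, 0.0001], [-0.009, -0.0106, 0.0001], [-0.0084, -0.011, 0.0001], [-0.0079, -0.0115, 0.0001], [-0.0073, -0.0118, 0.0001], [-0.0067, -0.0122, 0.0001], [-0.006, -0.0125, 0.0001], [-0.0054, -0.0128, 0.0001], [-0.0048, -0.0131, 0.0001]]
[[-0.0041, -0.0133, 0.0001], [-0.0034, -0.0135, 0.0001], [-0.0027, -0.0136, 0.0001], [-0.002, -0.0137, 0.0001], [-0.0013, -0.0138, 0.0001], [-0.0006, -0.0139, 0.0001], [0.0001, -0.0139, 0.0001], [0.0008, -0.0139, 0.0001], [0.0015, -0.0138, 0.0001], [0.0022, -0.0137, 0.0001]]
```

View pics/w8.png

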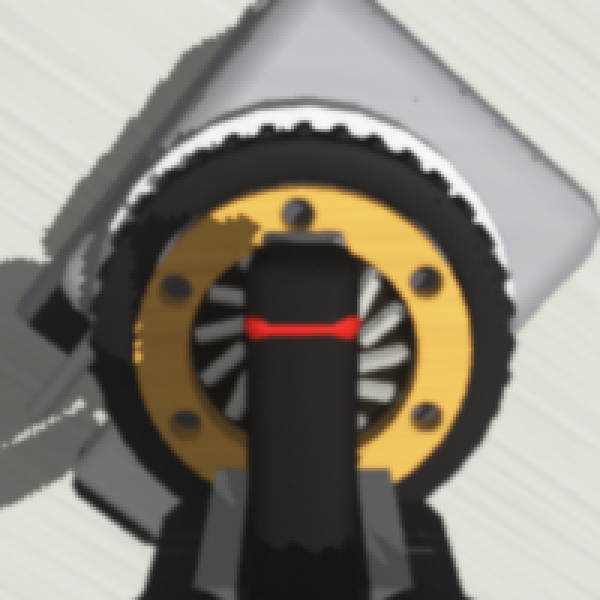

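The ring turned with the spanner; a hole sits at crop (298,213), again nearly in line with the handle. I return over the pocket.

Call:
{"api": "jog_arm", "payload": {
  "dr": [
    [0,0,-0.05],
    [0,0,-0.05],
    [0,0,-0.05],
    [0,0,-0.05],
    [0,0,-0.05],
    [0,0,-0.05],
    [0,0,-0.05],
    [0,0,-0.05],
    [0,0,-0.05],
    [0,0,-0.05]
  ],
  "slide": [
    [-0.01,-0.0096,0],
    [-0.0095,-0.01,0],
    [-0.009,-0.0106,0],
    [-0.0084,-0.011,0],
    [-0.0079,-0.0115,0],
    [-0.0073,-0.0118,0],
    [-0.0067,-0.0122,0],
    [-0.006,-0.0125,0],
    [-0.0054,-0.0128,0],
    [-0.0048,-0.013,0]
  ],
  "gripper": [-1,-1,-1,-1,-1,-1,-1,-1,-1,-1]
}}

```text
time_s: 27.1
position: [0.559, -0.0004, 0.3167]
tool_rot: [[0.897, -0.441, 0.0], [-0.441, -0.897, 0.0], [0.0, -0.0, -1.0]]
ft_force: [0.1, 0.3, -2.7]
grip_width: 0.0128
```

Call:
{"api": "jog_arm", "payload": {
  "dr": [
    [0,0,-0.05],
    [0,0,-0.05],
    [0,0,-0.05],
    [0,0,-0.05],
    [0,0,-0.05],
    [0,0,-0.05],
    [0,0,-0.05],
    [0,0,-0.05],
    [0,0,-0.05],
    [0,0,-0.05]
  ],
  "slide": [
    [-0.0041,-0.0133,0],
    [-0.0034,-0.0135,0],
    [-0.0027,-0.0136,0],
    [-0.002,-0.0137,0],
    [-0.0013,-0.0138,0],
    [-0.0006,-0.0139,0],
    [0.0001,-0.0139,0],
    [0.0008,-0.0139,0],
    [0.0015,-0.0138,0],
    [0.0022,-0.0137,0]
  ],
  "gripper": [-1,-1,-1,-1,-1,-1,-1,-1,-1,-1]
}}

```text
time_s: 28.1
position: [0.5821, 0.1365, 0.3167]
tool_rot: [[0.999, 0.043, 0.0], [0.043, -0.999, 0.0], [0.0, -0.0, -1.0]]
ft_force: [-0.3, -0.3, -0.9]
grip_width: 0.0128
```

```bash
python3 st.py; python3 - <<'E'
from h import *
S=observe();R=S["tool_rot"]
print(R.T@(np.array([.5807,.1358,.0468])-S["position"]), "yaw left",2.75-np.degrees(np.arctan2(R[1,0],R[0,0])))
E
```

```text
28.1 [0.5821 0.1365 0.3167] yaw 2.4749031492173965 0.012846537850176913 F [-0.32 -0.35 -0.87] T [-0.005 -0.011 -0.049] q [ 1.9 24.7 57.5  0.  97.8 -0.6] [-1.340e+00 -5.104e+01 -2.491e+01  1.000e-02 -7.000e-02  3.600e-01]
[-0.00138651  0.00068514  0.26991061] yaw left 0.2750968507826035
```

Call:
{"api": "jog_arm", "payload": {
  "dr": [
    [0,0,-0.0048],
    [0,0,0],
    [0,0,0],
    [0,0,0],
    [0,0,0],
    [0,0,0],
    [0,0,0],
    [0,0,0],
    [0,0,0],
    [0,0,0]
  ],
  "slide": [
    [-0.0014,0.0007,0.02],
    [0,0,0.04],
    [0,0,0.04],
    [0,0,0.04],
    [0,0,0.04],
    [0,0,0.03],
    [0,0,0.01],
    [0,0,0],
    [0,0,0],
    [0,0,0]
  ],
  "gripper": [-1,-1,-1,-1,-1,-1,-1,-1,-1,-1]
}}

```text
time_s: 29.1
position: [0.5814, 0.1348, 0.0986]
tool_rot: [[0.999, 0.044, 0.003], [0.044, -0.999, 0.0], [0.003, 0.0, -1.0]]
ft_force: [-0.2, -0.4, -1.8]
grip_width: 0.0129
```

```bash
python3 st.py; python3 - <<'E'
from h import *
w=viewer.get_image("wrist");cv2.imwrite("pics/w9.png",w["pixels"])
S=observe();R=S["tool_rot"]
print(R.T@(np.array([.5807,.1358,.0468])-S["position"]), "yaw left",2.75-np.degrees(np.arctan2(R[1,0],R[0,0])))
E
```

```text
29.1 [0.5814 0.1348 0.0986] yaw 2.53229873045491 0.012864408935132621 F [-0.18 -0.35 -1.84] T [ 0.052 -0.019 -0.061] q [ 1.7 34.  78.7 -0.  67.1 -0.8] [ 1.000e-02 -5.252e+01 -1.982e+01  0.000e+00  0.000e+00 -0.000e+00]
[-0.00066553 -0.00106554  0.05156949] yaw left 0.22273507247069269
```

View pics/w9.png

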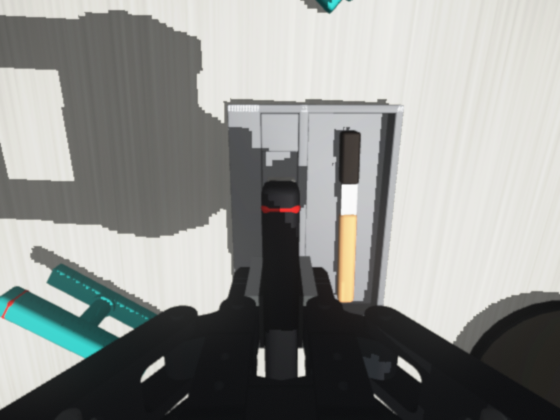

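Spanner is over the pocket (handle px 280, pocket spans about 260–302). Lower.

Call:
{"api": "jog_arm", "payload": {
  "dr": [
    [0,0,-0.004],
    [0,0,0],
    [0,0,0],
    [0,0,0],
    [0,0,0],
    [0,0,0],
    [0,0,0],
    [0,0,0],
    [0,0,0],
    [0,0,0]
  ],
  "slide": [
    [-0.0006,-0.001,0.005],
    [0,0,0.015],
    [0,0,0.012],
    [0,0,0.008],
    [0,0,0.005],
    [0,0,0.003],
    [0,0,0.002],
    [0,0,0.001],
    [0,0,0],
    [0,0,0]
  ],
  "gripper": [-1,-1,-1,-1,-1,-1,-1,-1,-1,-1]
}}

```text
time_s: 30.15
position: [0.58, 0.1356, 0.046]
tool_rot: [[0.999, 0.048, 0.0], [0.048, -0.999, 0.0], [0.0, 0.0, -1.0]]
ft_force: [0.8, -0.2, -2.2]
grip_width: 0.0126
```

```bash
python3 st.py
```

```text
30.15 [0.58   0.1356 0.046 ] yaw 2.7410497440745805 0.012627607682237795 F [ 0.81 -0.17 -2.21] T [-0.005 -0.017 -0.014] q [ 1.8 37.8 81.7 -0.  60.5 -1. ] [-1.000e-02 -5.418e+01 -1.791e+01 -0.000e+00 -0.000e+00 -0.000e+00]
```

Call:
{"api": "jog_arm", "payload": {
  "dr": [
    [0,0,0],
    [0,0,0],
    [0,0,0],
    [0,0,0],
    [0,0,0],
    [0,0,0],
    [0,0,0],
    [0,0,0],
    [0,0,0],
    [0,0,0]
  ],
  "slide": [
    [0.0004,0,0.0004],
    [0,0,0.0003],
    [0,0,0],
    [0,0,0],
    [0,0,0],
    [0,0,0],
    [0,0,0],
    [0,0,0],
    [0,0,0],
    [0,0,0]
  ],
  "gripper": [-1,-1,-1,-1,-0.6,-0.3,0,0.1,0.2,0.2],
  "force": 20
}}

```text
time_s: 31.15
position: [0.5803, 0.1356, 0.045]
tool_rot: [[0.999, 0.048, -0.0], [0.048, -0.999, -0.0], [-0.0, 0.0, -1.0]]
ft_force: [-0.9, 0.1, -1.1]
grip_width: 0.0514
```

```bash
python3 st.py; python3 - <<'E'
from h import *
w=viewer.get_image("wrist");cv2.imwrite("pics/w10.png",w["pixels"])
E
```

```text
31.15 [0.5803 0.1356 0.045 ] yaw 2.740477439964082 0.05142434552998035 F [-0.86  0.1  -1.14] T [ 0.014  0.027 -0.008] q [ 1.8 37.9 81.7 -0.  60.5 -1. ] [ -0.   -53.27 -17.44  -0.    -0.     0.  ]
```

View pics/w10.png

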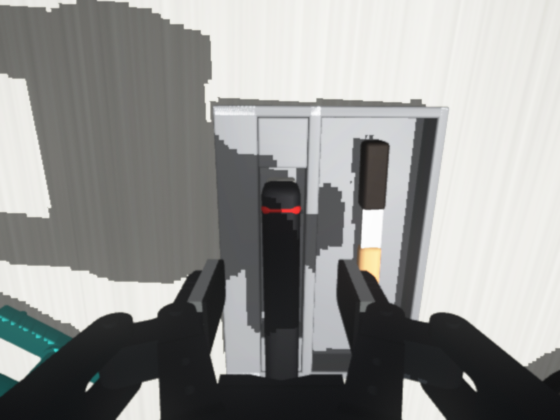

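Released, with the handle looking the same as before the pick. I retract straight up and check the spanner and the ring.

Call:
{"api": "jog_arm", "payload": {
  "dr": [
    [0,0,0],
    [0,0,0],
    [0,0,0],
    [0,0,0],
    [0,0,0],
    [0,0,0],
    [0,0,0],
    [0,0,0],
    [0,0,0],
    [0,0,0]
  ],
  "slide": [
    [0,0,-0.005],
    [0,0,-0.01],
    [0,0,-0.02],
    [0,0,-0.03],
    [0,0,-0.03],
    [0,0,-0.03],
    [0,0,-0.02],
    [0,0,-0.0105],
    [0,0,0],
    [0,0,0]
  ],
  "gripper": [0.2,0.3,0.3,0.3,0.3,0.3,0.3,0.3,0.3,0.3]
}}

```text
time_s: 32.2
position: [0.5799, 0.1356, 0.1998]
tool_rot: [[0.999, 0.048, -0.001], [0.048, -0.999, -0.0], [-0.001, -0.0, -1.0]]
ft_force: [-0.0, -0.7, 0.0]
grip_width: 0.0553
```

```bash
python3 st.py; python3 - <<'E'
from h import *
w=viewer.get_image("wrist");cv2.imwrite("pics/w11.png",w["pixels"][80:280,200:400].repeat(3,0).repeat(3,1))
hsv=cv2.cvtColor(w["pixels"],cv2.COLOR_BGR2HSV); r=((hsv[...,1]>150)&((hsv[...,0]<8)|(hsv[...,0]>172))); r[:,:265]=0;r[:,298:]=0
ys,xs=np.nonzero(r)
for s in (ys<190,ys>=190): print(xs[s].mean(),ys[s].mean(),s.sum(),atz(w,xs[s].mean(),ys[s].mean(),.0625))
s=viewer.get_image("scene");cv2.imwrite("pics/s11.png",cv2.resize(s["pixels"][150:270,220:380],None,fx=5,fy=5,interpolation=cv2.INTER_CUBIC))
E
```

```text
32.2 [0.5799 0.1356 0.1998] yaw 2.7377556940362604 0.05534383466175847 F [-0.03 -0.73  0.04] T [ 0.087 -0.045  0.02 ] q [ 1.8 28.2 70.9  0.  81.  -1. ] [ 7.000e-02 -5.174e+01 -2.335e+01  0.000e+00  3.000e-02  0.000e+00]
281.6551724137931 152.9655172413793 29 [0.57824138 0.17572749 0.0625    ]
282.03846153846155 246.42307692307693 26 [0.58253581 0.09636619 0.0625    ]
```

View pics/w11.png

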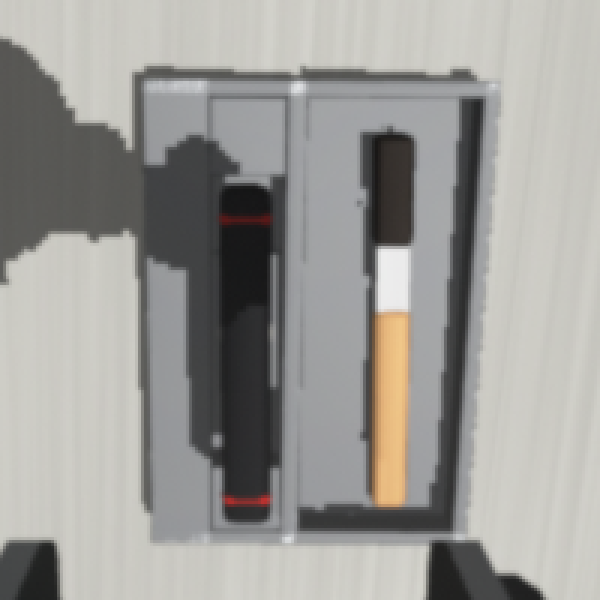

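View pics/s11.png

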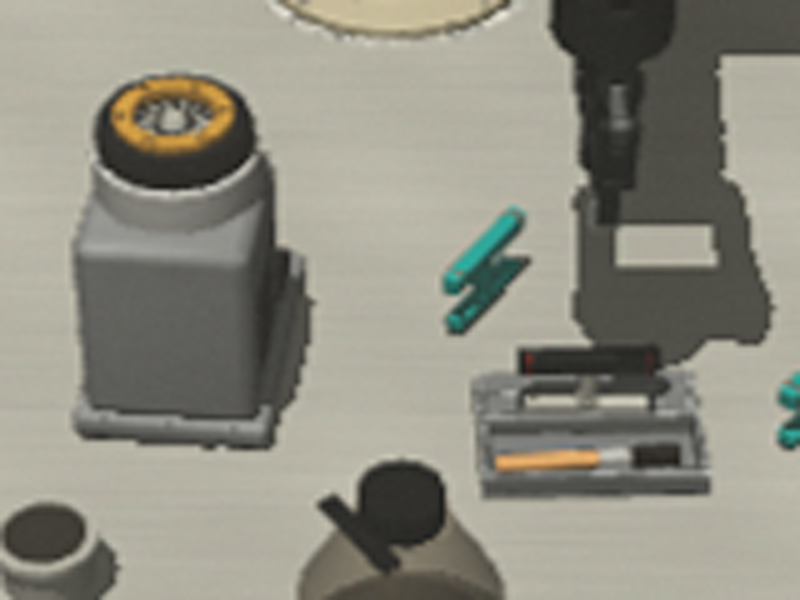

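```bash
python3 - <<'E'
from ring import *
import pickle
S,w=pickle.load(open("w8.pkl","rb"))
r=ringfit(w,[(279.3,171),(239,195),(322,193.5),(322.3,237.5),(242,239.5)],S);print(*r,sep="\n")
env.close_job(); print(observe()["time_s"])
E
```

```text
[[280.7 171.7]
 [238.6 195.3]
 [322.6 193.1]
 [321.8 238. ]
 [241.9 239.5]]
[ 0.53829933 -0.13821063]
36.282672480486326
[[-0.7 -0.9]
 [-0.2  0.1]
 [ 0.   0.2]
 [ 0.2  0.5]
 [ 0.7  0.1]]
the job is handed in; nothing more can be done
the job is handed in; nothing more can be done
```

The ring is home against its stop and the spanner is back in its pocket. I handed the job in at about 32 s of the 72 s allowed.

**Spanner choice:** I took the black-handled spanner with red bands from the tray and left the two turquoise look-alikes alone.

**Pins:** Both went about 5.6 mm down into opposite holes, with no measurable force on the wrist.

**Turning:** The arm turned about 0.67 rad clockwise. The ring dragged at about 0.25 N m, then the torque jumped to 0.77 N m at the stop. That is roughly 23 N at the pins. I backed off until the torque was zero before lifting out.

**Last checks:**
- **Ring angle:** the holes moved from 10.9° to 36.3° (mod 60). That is 34.6° or 0.60 rad of ring travel, which fits the arm's turn less the play of the pins and the expected 0.40 to 0.75 rad.
- **Spanner:** it stands in the pocket within about 0.7 mm of where it was and in the same direction. The gripper was open and well clear.
- **Other things:** the brush and the objects in view looked unmoved.

**Disagreements:** the top camera put the handle 2 to 5 mm off from the wrist camera, so I relied on the wrist camera. One hole fit next to the ring was spoiled by the gripper covering two holes. The joint value cannot be read directly, so "home" rests on the torque jump and the hole angle.

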